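# Load terminal modules into the covered transport carrier

## Task

Load all the terminal modules on the bench into the transport carrier: swing the red latch lever right round, clear of the cover, stand the clear cover upright, and slide each module board-down into the lane from its open mouth, under the overhanging lips, until the whole board is inside the lane, one behind the other in any order. When every module is in, shut the cover flat and then swing the latch lever back fully across it. Never force the cover against the latch, and leave the screwdriver and the blue comb strip where they are.

Things in the scene. Friction and masses are not known exactly. Their poses are not given: they have to be found in the camera images.
- carrier: grey transport carrier fixed to the bench. Origin: underside, on the middle line of its one lane, midway along it; +y runs inwards along the lane, +x to the cover's hinge (away from the robot), z up. Lane: 60 mm wide (x), 264 mm long, open mouth at y=-132 mm, end wall (63 mm high) at y=+132 mm, floor 5 mm above the bench. It takes up to four modules one behind the other
- mouth (a point): middle of the lane's mouth, on the lane floor. Aluminium lips overhang both long edges of the lane by 8 mm, from 15 to 19 mm above the bench, leaving a 44 mm gap: a module's board runs under the lips (10 mm of height for its 6 mm board) while its terminal block stands up through the gap. Lane and mouth are 60 mm wide, the board 54 mm
- apron (a point): middle of the apron: the 5 mm high floor goes on 90 mm in front of the mouth (carrier y=-222 to -132 mm, x=-52 to +78), open but for two flared guides, 15 mm high, beside the mouth. Beside the lane nothing is higher than 19 mm but the hinge beam (x=66 to 78 mm, 58 mm high) and the latch post (22 mm square at x=-70, y=+70, 73 mm high)
- cover (a joint): hinge angle of the clear cover with white frame (118 x 278 mm, 6 to 8 mm thick, underside 64 mm above the bench when shut): 0 shut flat over the lane, 1.57 upright on the side away from the robot, at most 2.0 (leaning back). The hinge is stiff: the cover stays where it is left
- cover_tab (a point): grip point on the cover's yellow tab, which juts 42 mm out of the cover's edge towards the robot, in the plane of the cover; the tab is 18 mm wide (along carrier y) and 10 mm thick; this point lies 13 mm from its end, 147 mm from the hinge axis
- cover_hinge (a point): point on the cover's hinge axis (which runs along carrier y, 68 mm above the bench) straight behind the tab
- latch (a joint): angle of the red latch lever about its upright pivot, counter-clockwise from above: 0 points along carrier +x, across the cover's edge (holding it down); 1.57 (its stop) points along carrier +y, clear of the cover. It stays where it is left
- latch_knob (a point): point on the upright round red knob on the latch lever (16 mm across, 30 mm high, its top 112 mm above the bench), 12 mm below the knob's top, 62 mm from the pivot; the arm itself is 16 mm wide, its top 83 mm above the bench
- latch_pivot (a point): point on the latch's upright pivot axis, level with latch_knob
- screwdriver: screwdriver with yellow handle, 170 mm, lying on the bench; bystander. Origin under its middle
- comb: blue comb connector strip, 100 x 22 x 16 mm, lying on the bench; bystander. Origin under its middle
- module0: terminal module (may be absent): dark green board 62 x 54 x 6 mm (long side along its x) with a bright green terminal block 50 x 22 x 44 mm (x, y, z) upright on its middle, overall 50 mm high. Origin: centre of its underside; z up
- module1: terminal module (may be absent): dark green board 62 x 54 x 6 mm (long side along its x) with a bright green terminal block 50 x 22 x 44 mm (x, y, z) upright on its middle, overall 50 mm high. Origin: centre of its underside; z up
- module2: terminal module (may be absent): dark green board 62 x 54 x 6 mm (long side along its x) with a bright green terminal block 50 x 22 x 44 mm (x, y, z) upright on its middle, overall 50 mm high. Origin: centre of its underside; z up
- module3: terminal module (may be absent): dark green board 62 x 54 x 6 mm (long side along its x) with a bright green terminal block 50 x 22 x 44 mm (x, y, z) upright on its middle, overall 50 mm high. Origin: centre of its underside; z up
Not all that is in view belongs to the job. Leave any grey or pink look-alike of the module3 alone.

How it is judged:
On the way, in this order (a step that is already met when the one before it is completed fails the run):
1. latch swung clear (past 1.2 rad) with the cover still shut (value of joint latch above 1.2 rad and value of joint cover below 0.1 rad), for 0.1 s.
2. cover opened past 1.3 rad (value of joint cover above 1.3 rad), for 0.2 s.
3. every module in the lane under the lips, its board inside the mouth to 4 mm, the cover still open (y of module0 in the frame of carrier between -0.105 and 0.11 m and x of module0 in the frame of carrier between -0.02 and 0.02 m and z of module0 in the frame of carrier between 0.001 and 0.009 m and angle between each of module0, module1, module2, module3's own z axis and vertical below 0.08 rad and y of module1 in the frame of carrier between -0.105 and 0.11 m and x of module1 in the frame of carrier between -0.02 and 0.02 m and z of module1 in the frame of carrier between 0.001 and 0.009 m and y of module2 in the frame of carrier between -0.105 and 0.11 m and x of module2 in the frame of carrier between -0.02 and 0.02 m and z of module2 in the frame of carrier between 0.001 and 0.009 m and y of module3 in the frame of carrier between -0.105 and 0.11 m and x of module3 in the frame of carrier between -0.02 and 0.02 m and z of module3 in the frame of carrier between 0.001 and 0.009 m and value of joint cover above 1.2 rad), for 0.2 s.
4. cover shut with the latch still clear (past 1.0 rad) (value of joint cover below 0.06 rad and value of joint latch above 1 rad), for 0.1 s.
At the end, for the whole second after the job is handed in: Every module lies flat and at rest on the lane floor under the lips, its board inside the lane mouth to within 4 mm, the cover is shut (below 0.06 rad) and the latch lies across it (below 0.2 rad) (y of module0 in the frame of carrier between -0.105 and 0.11 m and x of module0 in the frame of carrier between -0.02 and 0.02 m and z of module0 in the frame of carrier between 0.001 and 0.009 m and angle between each of module0, module1, module2, module3's own z axis and vertical below 0.08 rad and y of module1 in the frame of carrier between -0.105 and 0.11 m and x of module1 in the frame of carrier between -0.02 and 0.02 m and z of module1 in the frame of carrier between 0.001 and 0.009 m and y of module2 in the frame of carrier between -0.105 and 0.11 m and x of module2 in the frame of carrier between -0.02 and 0.02 m and z of module2 in the frame of carrier between 0.001 and 0.009 m and y of module3 in the frame of carrier between -0.105 and 0.11 m and x of module3 in the frame of carrier between -0.02 and 0.02 m and z of module3 in the frame of carrier between 0.001 and 0.009 m and value of joint cover below 0.06 rad and value of joint latch below 0.2 rad and linear speed of each of module0, module1, module2, module3 below 0.02 m/s); the robot touches nothing.
It fails at once if cover raised past 0.15 rad while the latch is across it (below 0.9 rad) (value of joint cover above 0.15 rad and value of joint latch below 0.9 rad).
It fails at once if screwdriver moved more than 30 mm (distance of screwdriver from where it was at the start of the episode above 0.03 m).
It fails at once if comb strip moved more than 30 mm (distance of comb from where it was at the start of the episode above 0.03 m).
Of module0, module1, module2, module3 only 2 to 4 are there at a start; the rules pass over those that are not, and their reading is None.
At some moment in a run one of module0, module1, module2, module3 may be knocked a few centimetres aside while the robot is not near it.
Once in a run the grip may slacken for a moment while it holds something.
It also fails if it takes over 210 s, if anything falls off the work surface, if the arm or the gripper's body presses on something with over 40 N, if the wrist force passes 120 N, or if a joint passes its speed limit or range.

## Robot

A 6-joint arm with a two-finger parallel gripper is mounted at the origin on the work surface. World frame = base frame: x ahead of the robot, y to its left, z up, the work surface at z = 0. Lengths are in m, angles in rad, forces in N, time in s.
With the tool pointing down it reaches from about 0.375 to 0.925 m from the base axis. Payload 5.7 kg.
Tool frame: the origin (TCP) lies midway between the tips of the shut fingers; the grasp point (between the pads) lies 19 mm behind it; z points along the fingers, y is the line along which they close (so a half turn about z gives the same grasp; the last joint's range is limited). The gripper opens to 88 mm and grips with 3 to 60 N. Pads are 20 mm wide; open, the fingers measure 115 mm over their backs; the gripper's body (75 mm by 178 mm) begins 61 mm behind the grasp point.
Start: joints at [-1.45, 0.359, 1.51, -0, 1.272, -0.115], TCP at [0.14, -0.583, 0.223] pointing down, gripper open.
Joint ranges: [-2.97, 2.97], [-1.01, 2.36], [0.21, 2.38], [-0.96, 4.11], [0.2, 2.71], [-2.98, 2.98]. Speed limits (rad/s): [2.39, 2.39, 3.14, 3.14, 3.14, 3.14].

## Interface

Orientations are given as a unit quaternion [x, y, z, w].
In Python, from bench import move_ptp, servo_line, goto_joints, move_gripper, sleep, inverse_kinematics, capture, PlanningError, close_job, spot_in, silhouettes, current_clock, current_joint_pos, current_qvel, current_joint_torque, current_position, current_orientation, current_force, current_torque, current_finger_gap, current_grip_force gives the robot as it stands. Calls block until the motion is done:
- move_ptp(position, orientation): joint-space move of the TCP to a pose.
- servo_line(position, orientation=None, rate=0.15, contact_N=None): straight line of the TCP; orientation=None keeps the orientation; rate is the mean speed in m/s. With contact_N (N) it stops when the force on the tool has changed by that much, and returns True; else False.
- goto_joints(angles): joint-space move.
- move_gripper(opening): finger opening in m; the grip force is fixed at half the most; returns when the fingers have stopped.
- sleep(seconds).
- inverse_kinematics(position, orientation): joint angles nearest the present ones, or None.
- capture(name): name is "scene" or "side" or "wrist"; returns a dict with "image" (420x560x3 uint8, blue, green, red), "range_z" (420x560 float32, m along the optical axis (not along the pixel's ray), 0 where there is no reading), "intrinsics" (3x3 intrinsics, pixels), "k1" (the pictures are not rectified: a ray, as slopes to the right and down, at radius r is drawn at 1 + k1 r^2 times it, then the intrinsics apply), "R" (3x3) and "t" (3): a world point X has camera coordinates R X + t. Camera axes: x right, y down, z forward; pixel columns grow to the right and rows downward; lengths in m; the calibration is good to about 2 mm. A picture is of the moment at which its call begins.
A pose or a line that the arm cannot do raises PlanningError and nothing moves.
- close_job(): hands the job in; it is judged then, once.
Trained networks look in the newest picture that a camera, given by its name, has taken for a name from the list of things; names that differ only in an ending like _2 or _b are one class to them, and where a whole thing is asked for, a point or a joint stands for the part that bears it (a point fixed in the world has none). Each returns a list of dicts, best first, with "conf" (0 to 1); they miss things now and then, are a little off and sometimes report something else, mostly with a low value. They report only what shows in the picture. A call takes as long as a camera call. They do not tell look-alikes from the thing itself.
- spot_in(camera, query): "xy" ([column, row] in pixels, amid what is visible of it).
- silhouettes(camera, query): "region" (420x560 bool, what is visible of it) and "xy" ([column, row] in pixels, amid what is visible of it).
Readings, each from a call of its own:
- current_clock(): time.
- current_joint_pos(): joint angles.
- current_qvel(): joint speeds.
- current_joint_torque(): joint torques, N m.
- current_position(): TCP position.
- current_orientation(): TCP orientation.
- current_force(): force on the tool from outside, world axes, zero at the start.
- current_torque(): the same for the moment, N m.
- current_finger_gap(): finger opening in m.
- current_grip_force(): force on a finger pad.
Only numpy, scipy, OpenCV 4.12 (cv2) and the standard library are available. Lean on these libraries where they do the work, as an engineer would, in place of code of your own. Each camera call takes 0.05 s, during which the arm holds its last target. There are 200 camera calls.

## Working session

There is one attempt and no reset: what is moved stays moved. The work goes in short steps, each a Python script; the robot and the scene stay as the last script left them, time stands still between calls to the robot, and variables do not carry over. Pictures are saved under pics/ and viewed, at most 14 in all, crops included, and the job is handed in when it is done.

```bash
ls; mkdir -p pics
cat > h.py <<'E'
import numpy as np, cv2
from bench import *
from scipy.spatial.transform import Rotation as Rn
def cam(n):
    c=capture(n); K=c["intrinsics"]; c["n"]=n
    v,u=np.mgrid[0:420,0:560].astype(float)
    xd=(u-K[0,2])/K[0,0]; yd=(v-K[1,2])/K[1,1]
    x,y=xd.copy(),yd.copy()
    for _ in range(15):
        s=1+c["k1"]*(x*x+y*y); x,y=xd/s,yd/s
    c["ray"]=np.stack([x,y,np.ones_like(x)],-1)
    P=c["ray"]*c["range_z"][...,None]
    c["W"]=(P-c["t"])@c["R"]      # R^T (P-t)
    c["ok"]=c["range_z"]>0
    return c
def atz(c,uv,z):
    u,v=int(round(uv[0])),int(round(uv[1])); d=c["R"].T@c["ray"][v,u]; o=-c["R"].T@c["t"]
    return o+d*(z-o[2])/d[2]
def down(yaw):  # tool z down, tool y (closing line) at angle yaw+90deg in world: tool x along yaw
    x=np.array([np.cos(yaw),np.sin(yaw),0]); z=np.array([0,0,-1.]); y=np.cross(z,x)
    return Rn.from_matrix(np.stack([x,y,z],1)).as_quat()
E
python3 - <<'E'
from h import *
for n in("scene","side"):
    c=cam(n); cv2.imwrite(f"pics/{n}0.png",c["image"])
    print(n,-c["R"].T@c["t"])
    for q in("carrier","cover_tab","latch_knob","module0","screwdriver","comb"):
        for d in silhouettes(n,q):
            m=d["region"]&c["ok"]; W=c["W"][m]
            if len(W): print(q,round(d["conf"],2),np.round(d["xy"]),m.sum(),np.round(np.median(W,0),3),np.round(np.percentile(W,97,0),3),np.median(c["image"][m],0))
E
```

```text
pics
scene [ 0.97642305 -0.75063331  0.67148079]
carrier 0.66 [314. 176.] 5263 [0.566 0.13  0.06 ] [0.62  0.335 0.079] [191. 190. 192.]
cover_tab 0.74 [320. 157.] 2239 [0.563 0.178 0.072] [0.616 0.336 0.075] [240. 239. 232.]
latch_knob 0.69 [322. 136.] 129 [0.528 0.277 0.084] [0.538 0.287 0.114] [ 62.  65. 200.]
module0 0.93 [175. 277.] 770 [ 0.476 -0.315  0.009] [ 0.498 -0.277  0.052] [47. 91. 40.]
module0 0.91 [133. 317.] 1028 [ 0.462 -0.431  0.014] [ 0.485 -0.393  0.051] [131. 102. 199.]
module0 0.9 [131. 262.] 688 [ 0.351 -0.321  0.009] [ 0.371 -0.284  0.053] [148.  153.  151.5]
module0 0.74 [191. 233.] 624 [ 0.409 -0.181  0.023] [ 0.431 -0.154  0.052] [129. 102. 195.]
module0 0.71 [219. 304.] 974 [ 0.59  -0.319  0.021] [ 0.615 -0.292  0.052] [ 58.5 154.5  42. ]
module0 0.57 [319. 158.] 2323 [0.562 0.178 0.072] [0.616 0.339 0.075] [240. 239. 232.]
screwdriver 0.58 [356. 248.] 496 [ 0.756 -0.037  0.009] [ 0.806 -0.011  0.018] [202. 101.  38.]
comb 0.87 [358. 250.] 406 [ 0.761 -0.038  0.009] [ 0.805 -0.021  0.018] [211.  98.  37.]
comb 0.18 [322. 138.] 169 [0.521 0.277 0.084] [0.53
[... 186 characters left out ...]
.] 2559 [0.558 0.176 0.073] [0.612 0.339 0.076] [180. 177. 163.]
latch_knob 0.73 [218. 140.] 152 [0.514 0.276 0.086] [0.536 0.286 0.112] [ 43.  44. 151.]
module0 0.93 [287. 390.] 1246 [ 0.446 -0.429  0.019] [ 0.48  -0.401  0.052] [108.  88. 152.]
module0 0.93 [210. 356.] 1090 [ 0.335 -0.321  0.021] [ 0.366 -0.296  0.052] [99. 99. 98.]
module0 0.85 [333. 316.] 865 [ 0.577 -0.32   0.013] [ 0.612 -0.289  0.053] [ 52. 102.  40.]
module0 0.7 [276. 333.] 980 [ 0.46  -0.314  0.025] [ 0.493 -0.291  0.053] [ 50. 107.  39.]
module0 0.67 [223. 288.] 801 [ 0.399 -0.182  0.023] [ 0.43  -0.157  0.052] [103.  83. 147.]
comb 0.87 [349. 207.] 367 [ 0.761 -0.037  0.01 ] [ 0.808 -0.013  0.018] [168.  82.  32.]
```

View pics/scene0.png

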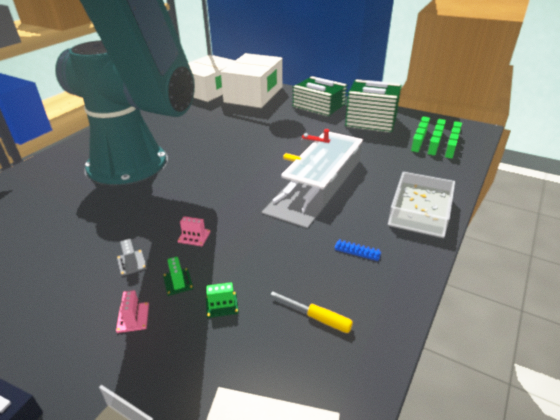

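View pics/side0.png

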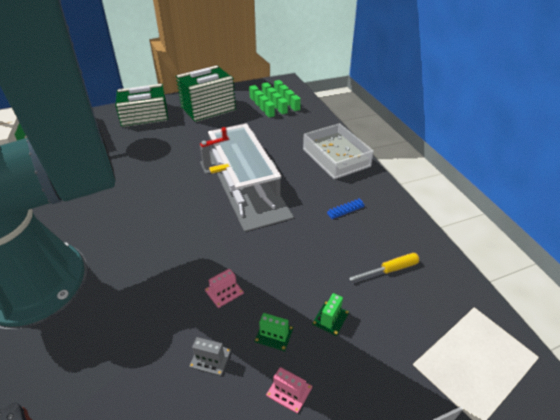

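The two pictures show two green modules, at scene (175,275) and (221,299). The pink and grey ones are look-alikes. The carrier is at (314,176) with its mouth towards the camera, and the red latch lies across the cover at (322,136). Next I measure the poses accurately.

```bash
cat >> h.py <<'E'
def rect(W):
    (cx,cy),(w,h),a=cv2.minAreaRect((W[:,:2]*1000).astype(np.float32))
    if w<h: w,h,a=h,w,a+90
    return np.round([cx/1000,cy/1000,w,h,a],3)   # a: deg of the long side
def trim(W,r=0.006,k=4):
    from scipy.spatial import cKDTree
    t=cKDTree(W); return W[[len(x)>k for x in t.query_ball_point(W,r)]]
def modules(c):
    """green modules: list of (x,y,yaw of long side) from block-top points"""
    im=c["image"].astype(int); b,g,r=im[...,0],im[...,1],im[...,2]
    m=(g>1.4*r)&(g>1.4*b)&(g>35)&c["ok"]
    W=c["W"]; m&=(W[...,2]>-.01)&(W[...,2]<.12)&(np.hypot(W[...,0],W[...,1])<1)&(W[...,0]>.0)
    n,l,s,_=cv2.connectedComponentsWithStats(m.astype(np.uint8))
    out=[]
    for i in range(1,n):
        if s[i,4]<60: continue
        P=W[l==i]; zt=np.percentile(P[:,2],95); T=P[P[:,2]>zt-.006]
        out.append((s[i,4],np.round(np.median(P,0),3),round(zt,3),rect(trim(T)) if len(trim(T))>5 else None, rect(trim(P[P[:,2]<.012])) if (P[:,2]<.012).sum()>30 else None))
    return out
E
python3 - <<'E'
from h import *
cs={n:cam(n) for n in("scene","side")}
for n,c in cs.items():
    print(n)
    for m in modules(c): print(m)
    W=c["W"]; im=c["image"].astype(int)
    reg=c["ok"]&(abs(W[...,0]-.56)<.16)&(abs(W[...,1]-.12)<.3)
    m=reg&(W[...,2]>.064)&(W[...,2]<.08)&(im.max(-1)-im.min(-1)<40)&(im.min(-1)>110)
    k,l,s,_=cv2.connectedComponentsWithStats(m.astype(np.uint8)); i=1+np.argmax(s[1:,4])
    print("cover",rect(trim(W[l==i])),np.median(W[l==i][:,2]))
    m=reg&(W[...,2]>.001)&(W[...,2]<.011)&(im.min(-1)>70)
    k,l,s,_=cv2.connectedComponentsWithStats(m.astype(np.uint8)); i=1+np.argmax(s[1:,4])
    print("apron",s[i,4],rect(trim(W[l==i])),np.median(W[l==i][:,2]))
    b,g,r=im[...,0],im[...,1],im[...,2]
    m=reg&(r>2*g)&(r>2*b)&(r>70); P=W[m]; K=P[P[:,2]>.092]
    print("red",m.sum(),"knob",K.mean(0),K.min(0),K.max(0),"arm",rect(trim(P[P[:,2]<.088])))
    m=reg&(r>2*b)&(g>1.3*b)&(r>90)&(g>.6*r); print("tab",m.sum(),rect(W[m]),np.median(W[m],0))
E
```

```text
scene
(np.int32(123), array([0.13 , 0.654, 0.066]), np.float64(0.092), None, None)
(np.int32(60), array([0.27 , 0.676, 0.078]), np.float64(0.08), None, None)
(np.int32(289), array([0.402, 0.652, 0.062]), np.float64(0.08), array([ 0.394,  0.644, 42.825, 35.728, 70.598]), None)
(np.int32(76), array([0.606, 0.641, 0.119]), np.float64(0.12), None, None)
(np.int32(356), array([0.739, 0.534, 0.037]), np.float64(0.046), array([  0.735,   0.564, 161.554,  18.799,  95.061]), array([  0.744,   0.486,  19.075,   7.532, 178.484]))
(np.int32(302), array([0.788, 0.52 , 0.039]), np.float64(0.046), array([  0.784,   0.561, 145.443,  17.433,  97.704]), array([  0.792,   0.492,  19.554,   8.615, 170.62 ]))
(np.int32(175), array([0.84 , 0.498, 0.031]), np.float64(0.045), array([  0.836,   0.522,  57.931,  15.399, 103.024]), array([ 0.842,  0.497, 18.097,  9.764,  0.681]))
(np.int32(687), array([ 0.476, -0.315,  0.01 ]), np.float64(0.052), array([  0.466,  -0.307,  53.1  ,  21.769, 140.714]), array([  0.451,  -0.295, 100.734,  52.656, 140.28 ]))
(np.int32(891), array([ 0.589, -0.319,  0.02 ]), np.float6
[... 1095 characters left out ...]
.052), array([ 0.582, -0.311, 50.054, 22.104, 39.604]), array([ 0.594, -0.301, 96.539, 54.127, 40.65 ]))
(np.int32(912), array([ 0.46 , -0.314,  0.024]), np.float64(0.052), array([  0.464,  -0.306,  50.095,  23.764, 141.724]), array([ 0.467, -0.303, 64.857, 60.438, 49.969]))
cover [5.58000e-01 2.10000e-01 2.81160e+02 1.22719e+02 9.13890e+01] 0.07315989440375278
apron 8326 [5.60000e-01 1.17000e-01 5.93598e+02 3.19526e+02 9.01070e+01] 0.00249023837082388
red 130 knob [0.52837752 0.2783199  0.10548979] [0.52384541 0.27488951 0.09228893] [0.53317784 0.29033082 0.11673612] arm [ 0.497  0.275 74.481 11.774  7.146]
tab 111 [  0.478   0.211 113.837  48.146  95.96 ] [0.47801792 0.16216212 0.07422008]
```

Run:
```python
from h import *
for z in(.5,.45,.4,.35):
    try: move_ptp([.52,.08,z],down(0)); break
    except PlanningError as e: print(z,e)
print(current_joint_pos())
c=cam("wrist"); print(-c["R"].T@c["t"],c["R"])
cv2.imwrite("pics/w0.png",c["image"]); np.savez("w0.npz",W=c["W"],im=c["image"])
W=c["W"]; im=c["image"].astype(int); b,g,r=[im[...,i] for i in range(3)]
m=c["ok"]&(r>2*g)&(r>2*b)&(r>70); P=W[m]
if m.sum(): K=P[P[:,2]>.095]; print("red",m.sum(),K.mean(0),rect(trim(P)),np.median(P,0))
m=c["ok"]&(r>2*b)&(g>1.3*b)&(r>90)&(g>.6*r)&(abs(W[...,2]-.073)<.01); print("tab",m.sum(),rect(W[m]))
```

```text
[ 2.02992404e-02  1.21472675e-01  1.17858786e+00 -1.87464137e-04
  1.84220545e+00  1.59189030e+00]
[0.58903374 0.08012518 0.66065471] [[-5.93106458e-04 -9.99999177e-01 -1.13756005e-03]
 [-9.67526633e-01  2.86306693e-04  2.52768930e-01]
 [-2.52768396e-01  1.25053853e-03 -9.67526007e-01]]
red 428 [0.53105104 0.28077567 0.10865906] [ 0.499  0.295 82.68  46.802  5.852] [0.50968041 0.27891944 0.08209639]
tab 45 [4.7900e-01 1.6600e-01 3.7598e+01 1.7182e+01 2.1000e-02]
```

View pics/w0.png

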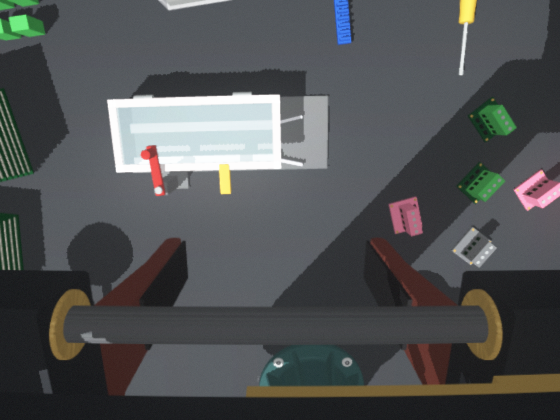

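Run:
```python
from h import *
from scipy.optimize import minimize
c=cam("wrist"); im=c["image"].astype(int)
silh=None
for q,uv,z in [("apron far-mouth",(328,97),.005),("apron near",(328,169),.005),("cover",(110,99),.072),("cover",(280,95),.072),("cover",(117,172),.072),("cover",(280,170),.072),("tabend",(225,194),.07)]:
    print(q,uv,np.round(atz(c,uv,z),4))
W=c["W"]; d=c["ok"]
m=d&(W[...,2]>.06)&(W[...,2]<.08)&(im.min(-1)>130)&(np.abs(W[...,0]-.56)<.1)&(np.abs(W[...,1]-.2)<.18)
n,l,s,_=cv2.connectedComponentsWithStats(m.astype(np.uint8)); i=1+np.argmax(s[1:,4]); P=trim(W[l==i]); print("cover",len(P),rect(P))
def edge(P,ax,side,lo,hi,nb=30):
    o=1-ax; A=[]
    for a in np.linspace(lo,hi,nb):
        q=P[abs(P[:,o]-a)<.005]
        if len(q)>3: A.append((a,np.percentile(q[:,ax],98 if side>0 else 2)))
    A=np.array(A); p=np.polyfit(A[:,0],A[:,1],1)
    for _ in range(3):
        r=A[:,1]-np.polyval(p,A[:,0]); k=abs(r)<max(.0015,1.5*np.median(abs(r))); p=np.polyfit(A[k,0],A[k,1],1)
    return np.round(np.degrees(np.arctan(p[0])),2),np.polyval(p,(lo+hi)/2).round(4)
print("x+",edge(P,0,1,.10,.32),"x-",edge(P,0,-1,.10,.32),"y-",edge(P,1,-1,.52,.6),"y+",edge(P,1,1,.52,.6))
m=d&(W[...,2]>.0)&(W[...,2]<.012)&(im.min(-1)>55)&(np.abs(W[...,0]-.56)<.1)&(np.abs(W[...,1]-.03)<.07)
n,l,s,_=cv2.connectedComponentsWithStats(m.astype(np.uint8)); i=1+np.argmax(s[1:,4]); P=trim(W[l==i]); print("apron",len(P),rect(P),np.median(P[:,2]))
print("x+",edge(P,0,1,.01,.06),"x-",edge(P,0,-1,.01,.06),"y-",edge(P,1,-1,.52,.62))
for mm in modules(c): print(mm)
```

```text
apron far-mouth (328, 97) [ 0.6202 -0.0127  0.005 ]
apron near (328, 169) [ 0.4913 -0.0172  0.005 ]
cover (110, 99) [0.6156 0.3474 0.072 ]
cover (280, 95) [0.62   0.0734 0.072 ]
cover (117, 172) [0.4968 0.3486 0.072 ]
cover (280, 170) [0.4996 0.0731 0.072 ]
tabend (225, 194) [0.4581 0.167  0.07  ]
cover 12268 [5.43000e-01 2.13000e-01 2.79432e+02 1.60328e+02 9.13100e+01]
x+ (np.float64(-1.39), np.float64(0.616)) x- (np.float64(-1.32), np.float64(0.5023)) y- (np.float64(1.9), np.float64(0.0789)) y+ (np.float64(0.95), np.float64(0.3456))
apron 3391 [5.54000e-01 3.90000e-02 1.43115e+02 1.17726e+02 1.79339e+02] 0.004002017217520535
x+ (np.float64(-1.97), np.float64(0.6202)) x- (np.float64(-1.44), np.float64(0.4942)) y- (np.float64(1.86), np.float64(-0.0127))
(np.int32(268), array([0.779, 0.519, 0.013]), np.float64(0.03), array([ 0.78 ,  0.52 , 43.82 ,  6.127, 95.269]), array([ 0.781,  0.525, 71.091,  9.96 , 95.582]))
(np.int32(902), array([0.736, 0.505, 0.032]), np.float64(0.045), array([ 0.739,  0.512, 56.67 , 23.23 , 96.221]), array([ 0.745,  0.523, 76.014, 39.153, 93.88 ]))
(np.int32(773), array([0.535, 0.554, 0.024]), np.float64(0.076), array([  0.499,   0.545,  29.267,  10.793, 173.478]), array([  0.563,   0.561, 158.074,   8.434,  11.134]))
(np.int32(1066), array([ 0.583, -0.302,  0.024]), np.float64(0.049), array([ 0.584, -0.31 , 49.705, 23.207, 40.341]), array([ 0.581, -0.319, 79.461, 64.928, 38.671]))
(np.int32(943), array([ 0.469, -0.297,  0.028]), np.float64(0.049), array([  0.466,  -0.304,  50.331,  24.664, 139.96 ]), array([  0.467,  -0.302,  61.543,  49.796, 143.545]))
(np.int32(464), array([0.362, 0.596, 0.022]), np.float64(0.049), array([  0.356,   0.595,  96.629,   6.714, 173.922]), array([  0.349,   0.597, 119.864,  33.786,  10.323]))
```

The wrist view (w0) shows the latch lever at (155,170), the tab at (225,180), and the apron at columns 280–328. From these the carrier origin is about (0.538, 0.207) with yaw about 1.45°. The pivot, knob and tab all agree with the sizes given. I'll swing the latch now.

```bash
cat >> h.py <<'E'
YAW=0.025; O=np.array([.538,.207,0.])
def C(x,y,z):  # carrier -> world
    c,s=np.cos(YAW),np.sin(YAW); return O+np.array([c*x-s*y,s*x+c*y,z])
def red(c):
    im=c["image"].astype(int); b,g,r=[im[...,i] for i in range(3)]
    W=c["W"]; m=c["ok"]&(r>2*g)&(r>2*b)&(r>60)&(W[...,1]>.15)&(W[...,1]<.42)&(abs(W[...,0]-.5)<.15)
    P=W[m]; K=P[P[:,2]>.1]; return len(P), K.mean(0) if len(K) else None
E
python3 - <<'E'
from h import *
k=np.array([.530,.2795]); p=C(-.07,.07,0)[:2]
d=k-p; L=np.hypot(*d); a0=np.arctan2(d[1],d[0]); print(p,L,a0)
z=.088
pos=lambda a:[*(p+.062*np.array([np.cos(a),np.sin(a)])),z]
A=np.linspace(a0,YAW+1.55,10)
for a in A:
    q=inverse_kinematics(pos(a),down(a)); print(np.round(q,2) if q is not None else None)
move_gripper(.05)
move_ptp([*pos(a0)[:2],.18],down(a0))
print(servo_line(pos(a0),rate=.08,contact_N=8),current_position())
move_gripper(0); print(current_finger_gap(),current_grip_force())
for a in A[1:]:
    servo_line(pos(a),down(a),rate=.08); print(round(a,2),np.round(current_force(),1),round(current_finger_gap(),4))
move_gripper(.05); x=current_position(); servo_line([x[0],x[1],.2])
for n in("scene","side"): print(red(cam(n)))
print(current_clock())
E
```

```text
[0.46627206 0.27522831] 0.06387094939550125 0.06692999783485061
[ 0.37  0.5   1.65 -0.    0.99  1.87]
[ 0.39  0.51  1.65 -0.    0.99  1.72]
[ 0.41  0.51  1.64 -0.    0.99  1.57]
[ 0.42  0.51  1.64 -0.    0.99  1.42]
[ 0.44  0.51  1.64 -0.    0.99  1.27]
[ 0.46  0.5   1.65 -0.    0.99  1.12]
[ 0.47  0.5   1.66 -0.    0.98  0.97]
[ 0.48  0.49  1.67 -0.    0.98  0.82]
[ 0.5   0.49  1.69 -0.    0.97  0.66]
[ 0.51  0.48  1.7  -0.    0.96  0.5 ]
False [0.52859784 0.27957033 0.08855925]
0.01511598954577261 30.00018686056137
0.23 [0.5 1.1 1.4] 0.016
0.4 [0.9 0.9 1.8] 0.0151
0.57 [0.6 0.1 3.1] 0.0153
0.74 [-0.1 -0.7  3.8] 0.0153
0.9 [-0.  -2.2  3.6] 0.015
1.07 [-0.9 -3.1  6.2] 0.0151
1.24 [-0.6 -4.3  5.4] 0.0152
1.41 [ 0.1 -5.9  5.4] 0.0156
1.58 [ 1.9 -6.6  4.1] 0.0155
(127, array([0.46713212, 0.32878267, 0.16496576]))
(126, array([0.46655062, 0.33219282, 0.12565466]))
12.4167
```

```bash
cat >> h.py <<'E'
HX=.619; TY=.164
def cov(a,f=1.0,off=.019,r=.147):
    """TCP pose gripping the tab at cover angle a; tool tilted f*a; TCP lies off beyond grasp point"""
    ux=np.array([np.cos(YAW),np.sin(YAW),0]); up=np.array([0,0,1.])
    g=np.array([HX,TY+.147*0,.068])+r*(-np.cos(a)*ux+np.sin(a)*up)
    t=f*a; zt=np.sin(t)*ux-np.cos(t)*up; y=-np.array([-np.sin(YAW),np.cos(YAW),0]); x=np.cross(y,zt)
    return g+off*zt, Rn.from_matrix(np.stack([x,y,zt],1)).as_quat()
E
python3 - <<'E'
from h import *
for f in(1.,.75,.5):
    print(f)
    for a in np.linspace(0,1.75,8):
        q=inverse_kinematics(*cov(a,f)); print(round(a,2),np.round(q,2) if q is not None else None)
E
```

```text
1.0
0.0 [ 0.19  0.45  1.91 -0.    0.79  1.73]
0.25 [ 0.22  0.32  2.06 -0.1   0.52  1.85]
0.5 [ 0.26  0.25  2.19 -0.48  0.25  2.25]
0.75 [ 0.3   0.26  2.31  4.05  0.24 -2.25]
1.0 None
1.25 None
1.5 None
1.75 [ 0.28  1.12  2.31  3.42  2.02 -1.49]
0.75
0.0 [ 0.19  0.45  1.91 -0.    0.79  1.73]
0.25 [ 0.21  0.34  2.01 -0.06  0.61  1.8 ]
0.5 [ 0.24  0.25  2.09 -0.18  0.44  1.94]
0.75 [ 0.26  0.21  2.16 -0.52  0.25  2.28]
1.0 None
1.25 [ 0.29  0.3   2.29  3.68  0.42 -1.91]
1.5 [ 0.29  0.45  2.33  3.48  0.78 -1.7 ]
1.75 [ 0.28  0.66  2.34  3.41  1.17 -1.61]
0.5
0.0 [ 0.19  0.45  1.91 -0.    0.79  1.73]
0.25 [ 0.2   0.35  1.96 -0.03  0.7   1.77]
0.5 [ 0.22  0.27  2.   -0.08  0.63  1.82]
0.75 [ 0.23  0.22  2.02 -0.14  0.54  1.88]
1.0 [ 0.23  0.2   2.04 -0.24  0.43  1.98]
1.25 [ 0.24  0.21  2.06 -0.44  0.29  2.17]
1.5 None
1.75 [ 0.23  0.32  2.1   3.96  0.22 -2.25]
```

Run:
```python
from h import *
f=.25
move_gripper(.05)
p,q=cov(0); move_ptp(p+[0,0,.1],q)
print(servo_line(p,rate=.08,contact_N=8),current_position())
move_gripper(0); print(current_finger_gap(),current_grip_force())
for a in np.linspace(0,1.65,12)[1:]:
    servo_line(*cov(a,f),rate=.08); F=current_force(); print(round(a,2),np.round(F,1),round(current_finger_gap(),4))
    if np.linalg.norm(F)>50: print("STOP");break
```

```text
False [0.47250491 0.16041265 0.04943359]
0.01789991917541153 30.000160932540894
0.15 [-1.1 21.8 -0.8] 0.0179
0.3 [-0.2 21.2  0.1] 0.0178
0.45 [ 1.4 20.4 -1.6] 0.0177
0.6 [ 0.1 20.  -0.6] 0.0176
0.75 [ 0.4 19.9 -2.2] 0.0179
0.9 [ 0.7 19.3 -2.2] 0.018
1.05 [-0.2 19.  -2. ] 0.0176
1.2 [-1.4 19.2 -0.7] 0.0179
1.35 [-0.1 18.4  0.4] 0.0179
1.5 [ 0.  16.2  1.8] 0.0171
1.65 [ 0.1 16.8  5.2] 0.0171
```

```bash
sed -i 's/TY=.164/TY=.1665/' h.py
python3 - <<'E'
from h import *
move_gripper(.05); p=np.array(current_position()); zt=Rn.from_quat(current_orientation()).as_matrix()[:,2]
servo_line(p-zt*.1); move_ptp([.46,.05,.45],down(YAW))
c=cam("wrist"); cv2.imwrite("pics/w1.png",c["image"])
for n in("scene","side","wrist"):
    c=cam(n); print(n,[m for m in modules(c) if m[1][1]<.1]); 
    W=c["W"]; im=c["image"].astype(int)
    m=c["ok"]&(abs(W[...,0]-.62)<.12)&(abs(W[...,1]-.21)<.15)&(W[...,2]>.1)&(W[...,2]<.25)&(im.min(-1)>110)
    P=W[m]; 
    if len(P)>50: print("cover pts",len(P),"slope dx/dz",np.polyfit(P[:,2],P[:,0],1))
print(current_clock())
E
```

```text
scene [(np.int32(667), array([ 0.476, -0.315,  0.01 ]), np.float64(0.052), array([  0.466,  -0.307,  51.64 ,  21.694, 140.721]), array([  0.467,  -0.308,  62.606,  52.349, 140.163])), (np.int32(909), array([ 0.59 , -0.319,  0.022]), np.float64(0.052), array([ 0.584, -0.311, 48.588, 24.056, 39.543]), array([  0.58 ,  -0.306,  71.736,  61.295, 128.201]))]
cover pts 1277 slope dx/dz [-0.01334662  0.62334558]
side [(np.int32(777), array([ 0.577, -0.32 ,  0.016]), np.float64(0.052), array([ 0.582, -0.311, 50.08 , 22.23 , 39.015]), array([ 0.594, -0.302, 94.246, 53.117, 39.584])), (np.int32(911), array([ 0.46 , -0.314,  0.025]), np.float64(0.052), array([  0.464,  -0.305,  50.875,  23.83 , 140.613]), array([ 0.468, -0.302, 65.845, 60.979, 51.444]))]
cover pts 1146 slope dx/dz [0.01450067 0.61284288]
wrist [(np.int32(1359), array([ 0.582, -0.302,  0.025]), np.float64(0.05), array([ 0.583, -0.309, 50.035, 23.905, 38.85 ]), array([  0.588,  -0.315,  67.808,  61.377, 129.501])), (np.int32(1178), array([ 0.468, -0.297,  0.026]), np.float64(0.049), array([  0.465,  -0.305,  49.821,  23.122, 140.085]), array([ 0.461, -0.31 , 68.455, 60.238, 50.137]))]
cover pts 4811 slope dx/dz [0.0310199  0.61168103]
23.4083
```

View pics/w1.png

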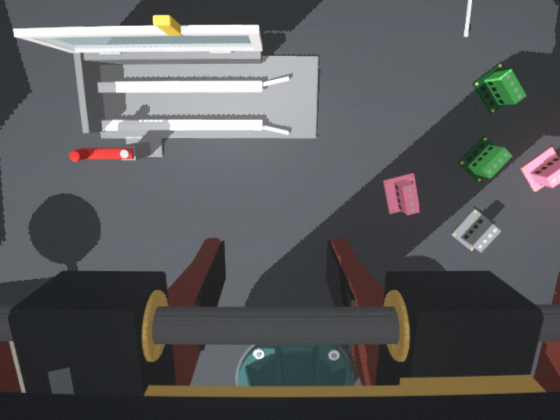

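The view shows the cover upright with its tab at (167,25) and the latch clear at (102,154). The lips run along rows 87 and 125, and both modules are where they were. I'll measure the lane's middle line from the lips.

Run:
```python
from h import *
c=cam("wrist"); g=c["image"].min(-1)
for lo,hi in((74,100),(112,138)):
    A=[]
    for u in range(150,258,3):
        col=g[lo:hi,u]; r=np.where(col>170)[0]+lo
        if len(r)>3: A.append([*atz(c,(u,r.min()),.019)[:2],*atz(c,(u,r.max()),.019)[:2]])
    A=np.array(A); y=A[:,1]
    for k in(0,2):
        p=np.polyfit(A[:,k+1],A[:,k],1); print(len(A),"slope deg",np.degrees(np.arctan(p[0])).round(2),"x at y=.075",np.polyval(p,.075).round(4),"at .207",np.polyval(p,.207).round(4))
r=g[87,225:300]; u=225+np.where(r>170)[0].max(); print("lip end u",u,atz(c,(u,87),.019)); 
r=g[125,225:300]; u=225+np.where(r>170)[0]; print("lip end u",u.max(),atz(c,(u.max(),125),.019))
im=c["image"].astype(int); row=g[105,250:340]; print(row[50:80]); e=250+np.where(row>70)[0].max(); print("apron end",e,atz(c,(e,105),.005))
print(C(0,-.132,0),C(0,0,0),C(0,-.222,0))
```

```text
36 slope deg -1.12 x at y=.075 0.5902 at .207 0.5877
36 slope deg -1.19 x at y=.075 0.5522 at .207 0.5494
36 slope deg -1.23 x at y=.075 0.532 at .207 0.5291
36 slope deg 2.61 x at y=.075 0.4896 at .207 0.4956
lip end u 299 [0.57227625 0.01738994 0.019     ]
lip end u 299 [0.51310447 0.01493515 0.019     ]
[186 186 184 184 185 182 183 183 187 186 182 184 184 184 185 181 166 113
  83 101 100 101 106 102 103 102 102 101 103 102]
apron end 339 [ 0.54686268 -0.05054551  0.005     ]
[0.54129966 0.07504125 0.        ] [0.538 0.207 0.   ] [ 0.54354942 -0.01493063  0.        ]
```

Run:
```python
from h import *
c=cam("wrist"); g=c["image"].min(-1).astype(float)
print(g[74:138,200].astype(int))
g2=cv2.GaussianBlur(g,(9,3),0); L=[]
for lo,hi in((78,100),(114,138)):
    A=[]
    for u in range(150,256,3):
        col=g2[lo:hi,u]; w=np.clip(col-205,0,None)
        if w.sum()>20: v=(w*np.arange(lo,hi)).sum()/w.sum(); P0,P1=atz(c,(u,int(v)),.019),atz(c,(u,int(v)+1),.019); A.append((P0+(v-int(v))*(P1-P0))[:2])
    A=np.array(A); p=np.polyfit(A[:,1],A[:,0],1); L.append(p); print(len(A),np.degrees(p[0]),np.polyval(p,.075),np.polyval(p,.207))
print("mid",(np.polyval(L[0],.075)+np.polyval(L[1],.075))/2,(np.polyval(L[0],.207)+np.polyval(L[1],.207))/2)
```

```text
[184 183 163 121 114 125 200 251 254 254 254 254 254 254 254 254 254 244
 194 184 187 186 186 186 187 186 188 189 187 189 187 189 187 186 188 188
 189 189 186 177 165 131 116 118 133 221 253 254 254 254 254 254 254 254
 254 242 197 188 189 189 188 187 187 165]
36 -1.2432317547578038 0.5725251983759369 0.5696609980278019
35 0.5453608536564777 0.5106435201728293 0.511899941383858
mid 0.5415843592743831 0.5407804697058299
```

```bash
sed -i 's/YAW=0.025; O=np.array(\[.538,/YAW=0.024; O=np.array([.5385,/' h.py
cat >> h.py <<'E'
def find(near):
    """mean of block-top rects from scene+side near a point; axes in deg"""
    R=[]
    for n in("scene","side"):
        for m in modules(cam(n)):
            r=m[3]
            if r is not None and m[2]<.065 and np.hypot(r[0]-near[0],r[1]-near[1])<.06 and abs(r[2]-50)<8: R.append(r)
    R=np.array(R); print("seen",R[:,[0,1,2,3,4]].tolist())
    a=np.degrees(np.angle(np.exp(2j*np.radians(R[:,4])).mean())/2)%180
    return R[:,0].mean(),R[:,1].mean(),np.radians(a)
def pick(x,y,a,z=.018):
    yaw=a-np.pi/2
    move_gripper(.084); move_ptp([x,y,.15],down(yaw))
    print("touch",servo_line([x,y,z],rate=.1,contact_N=10))
    move_gripper(0); g=current_finger_gap(); print("gap",g,current_grip_force())
    servo_line([x,y,.15],rate=.15); print("gap",current_finger_gap()); return .045<current_finger_gap()<.055
def insert(yt,z=.018):
    move_ptp(C(0,-.20,.15),down(YAW)); print("gap hover",current_finger_gap())
    print("low",servo_line(C(0,-.185,z+.0075),rate=.08,contact_N=12),np.round(current_force(),1),current_finger_gap())
    h=servo_line(C(0,yt,z+.0075),rate=.07,contact_N=20)
    print("slide stopped",h,np.round(current_position(),4),C(0,yt,z+.0075).round(4),np.round(current_force(),1),current_finger_gap()); return h
E
python3 - <<'E'
from h import *
if pick(*find((.465,-.306))): h=insert(.05)
c=cam("side"); cv2.imwrite("pics/s1.png",cv2.resize(c["image"][100:260,130:350],(660,480)))
print(current_clock())
E
```

```text
seen [[0.467, -0.307, 52.026, 21.736, 140.714], [0.464, -0.306, 49.938, 23.458, 140.648]]
touch False
gap 0.05005116441248652 29.999904334545135
gap 0.04951729602533104
gap hover 0.049844958404917275
low False [ 0.   0.4 -1. ] 0.049561212754096695
slide stopped False [0.5373 0.2569 0.0255] [0.5373 0.257  0.0255] [-0.3 -0.1 -1.9] 0.049928806807783666
35.725
```

View pics/s1.png

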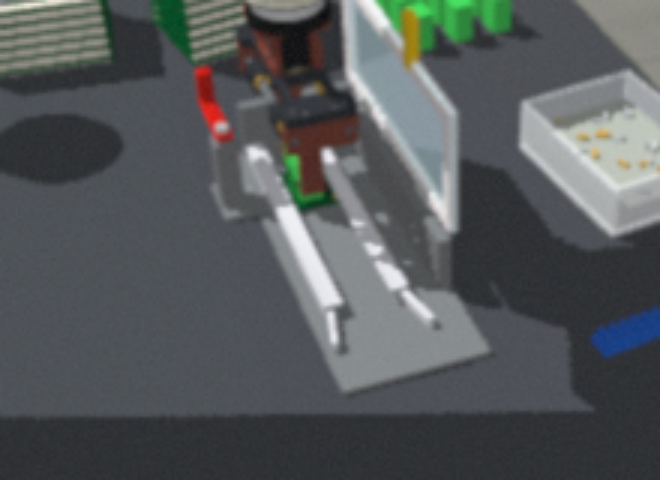

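The module is in the gripper at (305,180) in the crop, with its board under the lips. I'll release it and load the second.

```bash
cat >> h.py <<'E'
def release():
    p=np.array(current_position()); servo_line(p-[0,0,.002],rate=.03,contact_N=6)
    move_gripper(.066); servo_line([p[0],p[1],.16],rate=.15)
E
python3 - <<'E'
from h import *
release()
ok=pick(*find((.583,-.311)))
if ok and not insert(-.05): release()
print(current_clock())
move_ptp([.46,.05,.45],down(YAW))
c=cam("wrist"); cv2.imwrite("pics/w2.png",c["image"])
for n in("scene","side","wrist"): print(n,[m for m in modules(cam(n)) if m[1][1]<.42])
E
```

```text
seen [[0.584, -0.312, 48.223, 25.124, 37.654], [0.582, -0.311, 50.526, 22.235, 38.916]]
touch False
gap 0.04953887631599261 29.8689204454422
gap 0.04976677384857562
gap hover 0.049840492809218685
low False [ 0.6 -0.2 -1.4] 0.0496700807241602
slide stopped False [0.5397 0.1567 0.0255] [0.5397 0.157  0.0255] [ 0.3 -0.4 -2.1] 0.0497708913139177
50.0917
scene [(np.int32(565), array([0.545, 0.18 , 0.036]), np.float64(0.057), array([  0.539,   0.204, 146.346,  22.92 ,  94.407]), array([ 0.536,  0.13 , 18.657,  5.233,  7.016]))]
side [(np.int32(538), array([0.534, 0.171, 0.037]), np.float64(0.058), array([  0.536,   0.204, 148.297,  20.865,  92.465]), array([5.41000e-01, 1.30000e-01, 2.45520e+01, 3.22900e+00, 1.76814e+02]))]
wrist [(np.int32(849), array([0.537, 0.251, 0.044]), np.float64(0.056), array([ 0.537,  0.257, 50.364, 20.762, 90.902]), array([ 0.539,  0.266, 76.6  , 38.228, 90.952])), (np.int32(667), array([0.54 , 0.157, 0.053]), np.float64(0.055), array([ 0.541,  0.158, 49.123, 22.097, 91.138]), array([ 0.543,  0.158, 59.897, 37.953, 91.196]))]
```

View pics/w2.png

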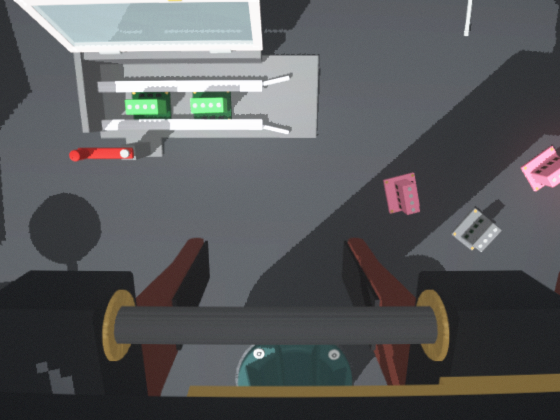

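Both modules sit in the lane at (147,106) and (208,104), boards under the lips. No other green module is in view. The cover seems to lean further back, so I'll measure its angle before shutting it.

Run:
```python
from h import *
for n in("scene","side","wrist"):
    c=cam(n); W=c["W"]; im=c["image"].astype(int); b,g,r=[im[...,i] for i in range(3)]
    m=c["ok"]&(abs(W[...,0]-.64)<.14)&(abs(W[...,1]-.21)<.16)&(W[...,2]>.1)&(W[...,2]<.26)&(im.min(-1)>110)
    P=W[m]
    if len(P)>50: print(n,len(P),np.polyfit(P[:,2],P[:,0],1))
    y=c["ok"]&(r>1.7*b)&(g>.55*r)&(r>70)&(abs(W[...,0]-.64)<.14)&(abs(W[...,1]-.17)<.05)&(W[...,2]>.1)
    if y.sum(): print("tab",y.sum(),np.median(W[y],0),W[y].min(0),W[y].max(0))
```

```text
scene 557 [0.33127327 0.60086005]
tab 87 [0.66793724 0.16189602 0.20118322] [0.65523776 0.15741316 0.15987449] [0.67727876 0.19671275 0.21995292]
side 1670 [0.36358826 0.58915443]
tab 105 [0.66297588 0.16370379 0.2009955 ] [0.651265   0.15816757 0.17477904] [0.67359942 0.17739699 0.22037998]
wrist 8420 [0.34383966 0.59374225]
tab 14 [0.65246114 0.16972194 0.17300673] [0.6520666  0.16285633 0.17140362] [0.65295953 0.17718035 0.17409086]
```

Run:
```python
from h import *
f=.25; a0=1.9
move_gripper(.05)
p,q=cov(a0,f); zt=Rn.from_quat(q).as_matrix()[:,2]
for a in np.linspace(a0,0,6): assert inverse_kinematics(*cov(a,f)) is not None,a
move_ptp(p-zt*.1,q); print(servo_line(p,rate=.08,contact_N=8),np.round(current_position(),3),p.round(3))
move_gripper(0); print("gap",current_finger_gap(),current_grip_force())
if .014<current_finger_gap()<.022:
    for a in np.linspace(a0,0,14)[1:]:
        servo_line(*cov(a,f),rate=.08); F=current_force(); print(round(a,2),np.round(F,1),round(current_finger_gap(),4))
        if np.linalg.norm(F)>45 or current_finger_gap()<.012: print("STOP");break
print(current_clock())
```

```text
False [0.675 0.168 0.191] [0.675 0.168 0.19 ]
gap 0.017934113048132975 30.00038892030716
1.75 [-0.7  6.9  0.1] 0.0177
1.61 [-1.3  7.1 -0.2] 0.0176
1.46 [-1.6  6.9  0.8] 0.0182
1.32 [-0.4  6.5  4. ] 0.0174
1.17 [-2.5  5.9  9.1] 0.0176
1.02 [-8.6  5.8 17.8] 0.0171
0.88 [-15.    5.9  21.9] 0.017
0.73 [-15.5   9.4  14.6] 0.0174
0.58 [-13.6  10.6   8.5] 0.0173
0.44 [-13.1  11.1   6.5] 0.0173
0.29 [-12.4  12.3   3.7] 0.0175
0.15 [-12.6  12.3   2.1] 0.0179
0.0 [-13.2  13.5  -0.4] 0.0175
60.6667
```

Next I release the tab, check that the cover is shut, and look.

Run:
```python
from h import *
servo_line(cov(-.012)[0],rate=.03,contact_N=15); print(np.round(current_force(),1))
move_gripper(.05); p=np.array(current_position()); servo_line([p[0],p[1],.2]); move_ptp([.46,.05,.45],down(YAW))
c=cam("wrist"); cv2.imwrite("pics/w3.png",c["image"])
W=c["W"]; im=c["image"]
m=c["ok"]&(abs(W[...,0]-.56)<.08)&(abs(W[...,1]-.21)<.15)&(W[...,2]>.055)&(W[...,2]<.1)&(im.min(-1)>200)
P=W[m]; print(len(P),"dz/dx",np.polyfit(P[:,0],P[:,2],1),np.median(P[:,2])); print(red(c))
print([m for m in modules(c) if m[1][1]<.42])
```

```text
[-12.8  14.1  -0.4]
12625 dz/dx [-0.08432482  0.12287762] 0.0749297232817051
(581, array([0.46775178, 0.3358325 , 0.10976409]))
[]
```

View pics/w3.png

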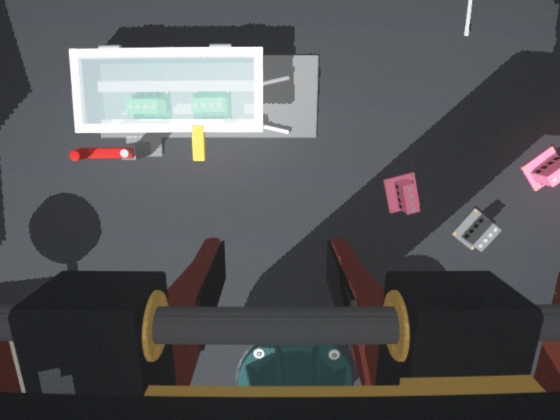

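The picture shows the cover down over both modules, tab at (198,143). The fitted slope suggests it is about 0.08 rad short of shut, so I'll press it down gently on the tab with closed fingers.

```bash
cat >> h.py <<'E'
def slope(c):
    W=c["W"]; m=c["ok"]&(abs(W[...,0]-.56)<.08)&(abs(W[...,1]-.21)<.15)&(W[...,2]>.055)&(W[...,2]<.1)&(c["image"].min(-1)>200)
    P=W[m]; return np.polyfit(P[:,0],P[:,2],1)[0].round(4),np.median(P[:,2])
E
python3 - <<'E'
from h import *
d=np.load("w0.npz"); print("shut at start:",slope({"W":d["W"],"image":d["im"],"ok":d["W"][...,2]>-1}))
print("sc,side",slope(cam("scene")),slope(cam("side")))
move_gripper(0); x,y=.478,TY
move_ptp([x,y,.13],down(YAW)); print(servo_line([x,y,.066],rate=.03,contact_N=15),current_position(),np.round(current_force(),1))
servo_line([x,y,.066],rate=.02,contact_N=25); print(current_position(),np.round(current_force(),1))
servo_line([x,y,.2]); move_ptp([.46,.05,.45],down(YAW)); print(slope(cam("wrist")),slope(cam("scene")),slope(cam("side")))
E
```

```text
shut at start: (np.float64(0.0007), np.float64(0.07045743962046497))
sc,side (np.float64(-0.0864), np.float64(0.0771486488366078)) (np.float64(-0.081), np.float64(0.07846663098203409))
True [0.47779647 0.16647851 0.07323894] [-1.6 -0.3  9.4]
[0.47778859 0.16647696 0.07321566] [-1.8 -0.8 10.3]
(np.float64(0.0014), np.float64(0.07059247244230042)) (np.float64(-0.0042), np.float64(0.07222951568260108)) (np.float64(0.0055), np.float64(0.07374426644383))
```

The cover is now flat. Next is the latch, back across it.

Run:
```python
from h import *
p=C(-.07,.07,0)[:2]; z=.088
pos=lambda a:[*(p+.062*np.array([np.cos(a),np.sin(a)])),z]
A=np.linspace(YAW+1.55,YAW+.03,10)
move_gripper(.05); move_ptp([*pos(A[0])[:2],.18],down(A[0]))
print(servo_line(pos(A[0]),rate=.08,contact_N=8)); move_gripper(0); print(current_finger_gap())
for a in A[1:]:
    servo_line(pos(a),down(a),rate=.08); print(round(a,2),np.round(current_force(),1),round(current_finger_gap(),4))
move_gripper(.05); x=current_position(); servo_line([x[0],x[1],.2]); move_ptp([.46,.05,.45],down(YAW))
c=cam("wrist"); cv2.imwrite("pics/w4.png",c["image"]); n,k=red(c); print(k,"latch",np.arctan2(k[1]-p[1],k[0]-p[0])-YAW,"cover",slope(c)); print(current_clock())
```

```text
False
0.01507837753773396
1.41 [0.3 1.7 0.6] 0.015
1.24 [ 2.4  2.3 -1.4] 0.0153
1.07 [ 2.   3.5 -1. ] 0.0153
0.9 [ 3.9  3.4 -2.3] 0.0151
0.73 [ 4.4  3.6 -2.2] 0.0153
0.56 [ 4.9  2.5 -2.4] 0.0157
0.39 [ 6.5  3.1 -3.2] 0.0149
0.22 [ 6.7  1.9 -3.6] 0.0151
0.05 [ 6.4  0.6 -3.8] 0.0153
[0.53057935 0.27737837 0.11030376] latch 0.008595866418241102 cover (np.float64(0.0017), np.float64(0.07060746510844655))
80.3833
```

View pics/w4.png

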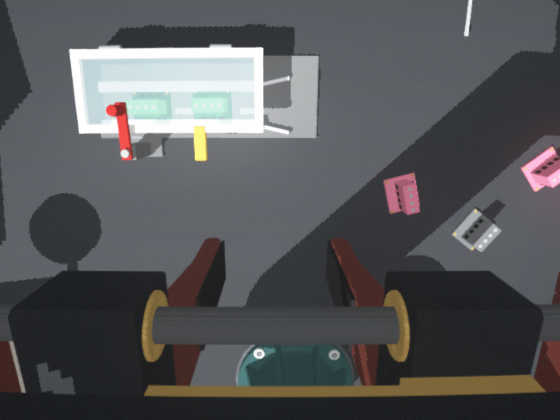

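The latch lies across the shut cover at (120,130), with both modules under it at (147,106) and (210,104).

```bash
python3 -c "
from bench import *
print(close_job())"
```

```text
the job is handed in; nothing more can be done
None
```

I loaded both green modules into the lane, shut the cover flat, swung the latch back across it and handed the job in at about 80 s; `close_job()` returned no verdict.

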